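# Tap the capstan flywheel true on the runout stand

## Task

The capstan flywheel has been set down off-centre on the round platter of the runout stand. Using only light taps or gentle nudges of the fingertips against its rim, push it across until it stands upright in the middle of the platter, centred to within 4 mm, and then take the fingers away. It stands on a narrow boss and rocks easily: do not grip it, lift it or tip it over, do not touch the dial indicator, and leave the other parts on the table where they lie.

Things in the scene. Friction and masses are not known exactly. Their poses are not given: they have to be found in the camera images.
- flywheel: Metal capstan flywheel, loose, 0.25 to 0.4 kg, shaft up. Origin: centre of its underside, z along the shaft. Boss 24 mm diameter, 0 to 8 mm above the origin; disc 60 mm diameter, 8 to 22 mm; shaft 6 mm diameter, tip at 52 mm. Pushed slowly on the disc's rim (about 2 N; 15 N is too much) it slides flat and stops with the push; pushed on the shaft, or struck hard, it tips.
- platter (a point): Centre of the top of the runout stand's platter, where the middle of the flywheel's underside must end up. Platter: dark steel disc 84 mm diameter, 12 mm thick, concentric rings, top level and 38 mm above the table; it does not turn. At the start the flywheel stands 13 to 21 mm off this point, on the side away from the dial indicator. Axes as the stand's.
- stand: Runout stand, fixed, any yaw: grey base plate 14 mm thick with the platter on a 64 mm wide column and a steel post. Origin on the table under the platter's centre. The plate reaches +62 and -125 mm in x, 62 mm either way in y. Post 12 mm diameter at x -98, y +36 mm, top 82 mm above the table.
- indicator: Dial indicator on the stand's post, fixed, not to be touched. Origin: centre of its case (41 mm diameter, 14 mm thick, dial up), at x -98, y 0 mm of the stand, 54 mm above the table. Axes as the stand's: the plunger points along +x and ends 36 mm from the origin, 62 mm from the platter's axis; the clamp reaches 46 mm to +y. Top 62 mm above the table.
- canister: Bystander, loose: tinned screw-top canister of idler tires, 76 mm diameter, 85 mm high, upright. Origin: centre of its underside. The four loose bystanders lie beside the stand, each about 130 to 175 mm from the platter's axis, in any order.
- roller_arm: Bystander, loose: chrome pressure roller arm lying flat, 92 mm long in its x, 19 mm wide, rubber roller 19 mm diameter at its +x end, top 25 mm above the table. Origin: on the table under the arm's middle.
- bracket: Bystander, loose: steel leaf spring bracket, foot 50 (x) by 18 mm, 26 mm high. Origin: centre of the foot's underside.
- button: Bystander, loose: grey plastic eject button with a short stem, 33 (x) by 26 mm, 9 mm high. Origin: under the middle of its cap.
Mind the look-alikes: they are no part of the job. What is shaped like the flywheel but pink or red is not meant. Of the things like the stand, leave any that is red; of the rest the smaller one is meant.

How it is judged (in metres and radians):
At the end, for the whole second after the job is handed in: The flywheel's axis is within 4 mm of the platter's centre; it stands upright (within 0.05 rad) on the platter, at rest, and the four loose parts are within 10 mm of where they lay (horizontal distance between flywheel and platter below 0.004 m and angle between flywheel's own z axis and vertical below 0.05 rad and z of flywheel in the frame of platter between -0.003 and 0.003 m and linear speed of flywheel below 0.01 m/s and distance of each of canister, roller_arm, bracket, button from where it was at the start of the episode below 0.01 m); the robot touches nothing.
It fails at once if the flywheel is lifted more than 5 mm off the platter (z of flywheel in the frame of platter above 0.005 m).
It fails at once if the flywheel is tipped more than 0.25 rad, or drops off the platter (angle between flywheel's own z axis and vertical above 0.25 rad or z of flywheel in the frame of platter below -0.005 m).
It fails at once if the flywheel is hit, squeezed or pressed with more than 15 N (contact force between any of the fingers, the arm and flywheel above 15 N).
It fails at once if the robot touches the dial indicator (more than 1 N) (contact force between any of the fingers, the arm and indicator above 1 N).
It fails at once if one of the four loose bystanders is shifted more than 10 mm (distance of any of canister, roller_arm, bracket, button from where it was at the start of the episode above 0.01 m).
It also fails if it takes over 72 s, if anything falls off the work surface, if the arm or the gripper's body presses on something with over 40 N, if the wrist force passes 120 N, or if a joint passes its speed limit or range.

## Robot

A 6-joint arm with a two-finger parallel gripper is mounted at the origin on the work surface. World frame = base frame: x ahead of the robot, y to its left, z up, the work surface at z = 0. Lengths are in mm, angles in rad, forces in N, time in s.
With the tool pointing down it reaches from about 350 to 925 mm from the base axis. Payload 6.4 kg.
Tool frame: the origin (TCP) lies on the centre line of the jaws, within the pads' length; the fingertips stand 11 mm ahead of it and the grasp point (between the pads) lies 8 mm behind it; z points along the fingers, y is the line along which they close (so a half turn about z gives the same grasp; the last joint's range is limited). The gripper opens to 85 mm and grips with 20 to 120 N. Pads are 22 mm wide; open, the fingers measure 114 mm over their backs; the gripper's body (76 mm by 85 mm) begins 54 mm behind the grasp point. The pads swing forward as they close: fully open they stand 13 mm farther back than shut.
Start: joints at [1.132, 0.245, 1.558, -0, 1.339, -0.174], TCP at [170.112, 627.356, 213.59] pointing down, gripper open.
Joint ranges: [-3.13, 3.13], [-1.02, 2.26], [0.13, 2.54], [-0.95, 4.09], [0.21, 2.88], [-2.74, 2.74]. Speed limits (rad/s): [2.57, 2.57, 3.14, 3.14, 3.14, 3.14].

## Interface

Orientations are given as a rotation vector (axis times angle).
In Python, from cell import status, get_image, camera_model, ctrl, silhouettes, pinpoint gives the robot as it stands.
- The arm moves only by the shell command python3 -m pendant 'ROWS' [FORCE]. ROWS is JSON, a list of rows, each an object of numbers: "claw": the closure, from -1 (fully open) to 1 (shut); "x", "y", "z": the shift along the world's x, y, z each as a share of 6 cm, from -1 to 1; "ax", "ay", "az": the turn, a rotation vector about the world's x, y, z each as a share of 8 degrees, from -1 to 1. A call has 1 to 8 rows; each row shifts and turns the commanded pose from where the row before left it; what a row does not reach is not made up. A row lasts 1/8 s, in which the tool goes at most 62.5 mm and 10.7 degrees, less where a joint would pass 70% of its speed; a pose out of reach is approached as far as the arm can. A call with a number of a shift or a turn outside -1 to 1 is refused whole. A call with a gripper value outside its range is refused whole. The fingers move at their own pace and stop on an object; FORCE is the grip in N (left out, the last holds). Time passes only in rows, so rows that do not move let the fingers close. It gives the time, the measured TCP pose, the force, the opening and the grip force at its end, in the units of the state.
- status.get_state(): the state, without advancing time (a new reading comes with each control period).
- get_image(name): name is "scene" or "top"; returns the picture (420x560x3 uint8, blue, green, red); there is no depth.
- camera_model(name): a dict with "mtx" (3x3 intrinsics, pixels), "dist_coeffs" ([k1, k2, p1, p2, k3] as OpenCV has them; the pictures are not rectified), "pose" (4x4, takes a point from camera to world coordinates). Camera axes: x right, y down, z forward; pixel columns grow to the right and rows downward; lengths in mm; the calibration is good to about 2 mm. A picture is of the moment at which its call begins. camera_model takes no time and is no camera call.
- ctrl.job_done(): hands the job in; it is judged then, once.
Trained networks look in the newest picture that a camera, given by its name, has taken for a name from the list of things; names that differ only in an ending like _2 or _b are one class to them, and where a whole thing is asked for, a point or a joint stands for the part that bears it (a point fixed in the world has none). Each returns a list of dicts, best first, with "score" (0 to 1); they miss things now and then, are a little off and sometimes report something else, mostly with a low value. They report only what shows in the picture. A call takes as long as a camera call. They do not tell look-alikes from the thing itself.
- silhouettes(name, camera): "pixels" (420x560 bool, what is visible of it) and "extent" ([left, top, right, bottom] in pixels, round what is visible of it).
- pinpoint(name, camera): "uv" ([column, row] in pixels: a listed point, or the origin of a listed thing).
The state is a dict: "clock": time; "qpos": joint angles; "joint_velocities": joint speeds; "joint_efforts": joint torques, N m; "ee_pos": TCP position; "ee_rot": TCP orientation; "force": force on the tool from outside, world axes, zero at the start; "torque": the same for the moment, N m; "gripper_width": finger opening in mm; "grasp_force": force on a finger pad.
Only numpy, scipy, OpenCV 4.12 (cv2) and the standard library are available. Lean on these libraries where they do the work, as an engineer would, in place of code of your own. Each camera call takes 0.05 s, during which the arm holds its last target. There are 200 camera calls.

## Working session

There is one attempt and no reset: what is moved stays moved. The work goes in short steps, Python scripts to look and compute and a shell command to move; the robot and the scene stay as the last step left them, time stands still between calls to the robot, and variables do not carry over. Pictures are saved under pics/ and viewed, at most 10 in all, crops included, and the job is handed in when it is done.

```bash
mkdir -p pics; cat > h.py <<'E'
import numpy as np, cv2
from cell import status,get_image,camera_model,ctrl,silhouettes,pinpoint
def ray(cam,uv,z):
    m=camera_model(cam);K=np.array(m['mtx']);P=np.array(m['pose'])
    u=cv2.undistortPoints(np.array([[uv]],float),K,np.array(m['dist_coeffs'],float))[0,0]
    d=P[:3,:3]@[u[0],u[1],1];o=P[:3,3]
    return (o+d*(z-o[2])/d[2])[:2]
def proj(cam,X):
    m=camera_model(cam);P=np.linalg.inv(np.array(m['pose']))
    return cv2.projectPoints(np.array(X,float).reshape(-1,3),cv2.Rodrigues(P[:3,:3])[0],P[:3,3],np.array(m['mtx']),np.array(m['dist_coeffs'],float))[0][:,0]
E
python3 - <<'E'
from h import *
np.set_printoptions(precision=1,suppress=True)
for c in ['top','scene']:
    cv2.imwrite(f'pics/{c}0.png',get_image(c))
    for n,z in [('flywheel',38),('platter',38),('stand',0),('indicator',54),('canister',0),('roller_arm',0),('bracket',0),('button',0)]:
        for d in pinpoint(n,c)[:4]:
            print(c,n,round(d['score'],2),np.array(d['uv']),ray(c,d['uv'],z))
    print(np.array(camera_model(c)['pose']))
print(status.get_state())
E
```

```text
top flywheel 0.87 [179.5 251.4] [437.2 210.5]
top flywheel 0.86 [241.9 191. ] [566.2  87. ]
top flywheel 0.62 [182.6 185.4] [574.1 210.5]
top platter 0.96 [250.2 181.9] [585.9  70.4]
top platter 0.95 [374.2 314.4] [ 320.3 -192.3]
top platter 0.83 [374.8 154.5] [ 652.2 -189.3]
top stand 0.96 [370.8 310.7] [ 323.8 -192.6]
top stand 0.6 [250.2 190. ] [574.2  72. ]
top stand 0.59 [372.8 162.9] [ 641.9 -192.7]
top indicator 0.95 [428.7 277.8] [ 398.3 -298.8]
top indicator 0.89 [289.7 157.8] [636.1 -10.2]
top indicator 0.76 [407.2 125.9] [ 711.1 -252.8]
top canister 0.79 [259.5 251.5] [442.2  47.6]
top roller_arm 0.48 [255.2 114.8] [740.4  66.8]
top bracket 0.63 [316.6 223.7] [505.4 -73.3]
top bracket 0.32 [240.1 190.8] [571.8  93.8]
top button 0.42 [197.  143.2] [673.1 191.1]
[[   0.    -1.     0.1  427.7]
 [  -1.    -0.    -0.    11. ]
 [   0.    -0.1   -1.  1047.6]
 [   0.     0.     0.     1. ]]
scene flywheel 0.92 [362.1 183.8] [471.  200.4]
scene flywheel 0.91 [318.8 239.5] [570.   84.3]
scene flywheel 0.89 [389.7 235. ] [591.6 206.7]
scene platter 0.75 [165.1 312.2] [ 638.8 -187.2]

[... 426 characters left out ...]
.7]
scene roller_arm 0.86 [338.5 343.6] [740.9  67. ]
scene bracket 0.83 [223.  242.9] [511.6 -78.1]
scene bracket 0.63 [272.6 276.5] [600.5  -6.2]
scene button 0.65 [392.8 290.4] [676.4 185.6]
[[  0.2   0.8  -0.6 945.1]
 [  1.   -0.2   0.1 -75.7]
 [ -0.   -0.6  -0.8 679.6]
 [  0.    0.    0.    1. ]]
{'clock': 0.9, 'qpos': array([ 1.1,  0.2,  1.6, -0. ,  1.3, -0.2]), 'joint_velocities': array([-0., -0., -0.,  0.,  0., -0.]), 'joint_efforts': array([  0. , -43. , -32.6,  -0. ,   0. ,  -0. ]), 'ee_pos': array([170.1, 627.4, 213.6]), 'ee_rot': array([ 0.4,  3.1, -0. ]), 'force': array([-0.3, -0. ,  0.1]), 'torque': array([ 0.,  0., -0.]), 'grasp_force': 0.0, 'gripper_width': 85.48106717678205}
```

View pics/top0.png

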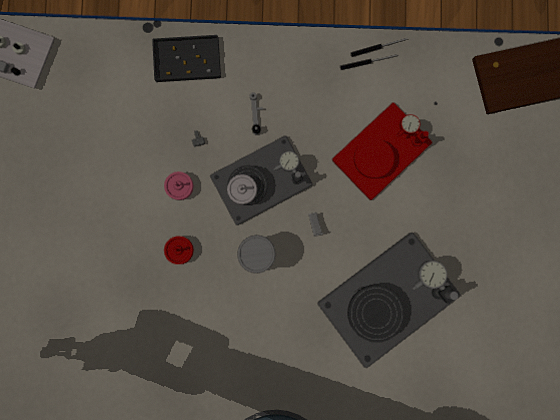

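View pics/scene0.png

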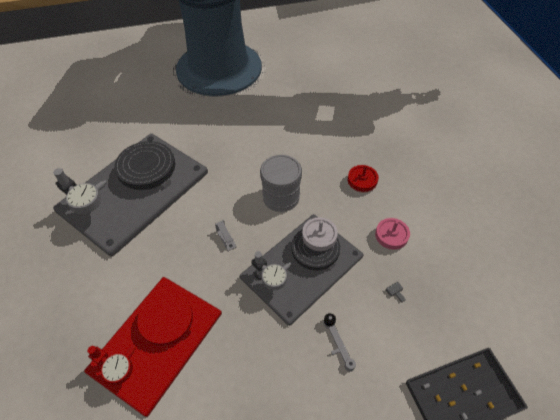

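Candidates: stands at top (374,155) red, (374,314) large grey and (250,185) smaller grey. The smaller grey is the one meant, since it isn't red. Flywheels at (179,186) pink, (179,250) red and (242,190) silver. The silver one on the small stand's platter is meant. Next I'll fit models to the silhouettes and confirm in a crop.

```bash
cat >> h.py <<'E'
from scipy.optimize import minimize
t=np.linspace(0,2*np.pi,60,endpoint=False)
def circ(x,y,z,r): return np.c_[x+r*np.cos(t),y+r*np.sin(t),0*t+z]
def hullmask(cam,sets,S=4):
    im=np.zeros((420*S,560*S),np.uint8)
    for X in sets:
        p=proj(cam,X); cv2.fillConvexPoly(im,cv2.convexHull(np.round((p+.5)*S).astype(np.int32)),255)
    return cv2.resize(im,(560,420),interpolation=cv2.INTER_AREA)/255.
def fw_sets(p): return [np.r_[circ(p[0],p[1],46,30),circ(p[0],p[1],60,30)],np.r_[circ(p[0],p[1],60,3),circ(p[0],p[1],90,3)]]
def st_sets(p):
    c,s=np.cos(p[2]),np.sin(p[2]); R=np.array([[c,-s],[s,c]])
    T=lambda X:np.c_[np.array(X)[:,:2]@R.T+p[:2],np.array(X)[:,2]]
    pl=[(x,y,z) for x in(62,-125) for y in(62,-62) for z in(0,14)]
    return [T(pl),T(np.r_[circ(0,0,26,42),circ(0,0,38,42)]),T(np.r_[circ(-98,0,47,20.5),circ(-98,0,61,20.5)]),T(np.r_[circ(-98,36,14,6),circ(-98,36,82,6)])]
def pick(name,cam,near,z):
    best=None
    for d in silhouettes(name,cam):
        m=np.array(d['pixels']); ys,xs=np.nonzero(m)
        if len(xs)==0: continue
        w=ray(cam,(xs.mean(),ys.mean()),z); e=np.hypot(*(w-near))
        if e<45 and (best is None or e<best[0]): best=(e,m,d['score'])
    return best
def fit(sets,cams_masks,p0,step):
    def f(p):
        e=0
        for c,m,ign in cams_masks:
            e+=np.abs(hullmask(c,sets(p))-m)[~ign].sum()
        return e
    n=len(p0); sim=np.vstack([p0]+[np.array(p0)+np.eye(n)[i]*step[i] for i in range(n)])
    r=minimize(f,p0,method='Nelder-Mead',options=dict(initial_simplex=sim,xatol=.02,fatol=.2,maxiter=150))
    return r.x,r.fun
E
python3 - <<'E'
from h import *
np.set_printoptions(precision=2,suppress=True)
out=[]
for c in ['top','scene']:
    im=get_image(c)
    b=pick('flywheel',c,np.array([568,86]),55); s=pick('stand',c,np.array([600,45]),20)
    print(c,b and (b[0],b[2],b[1].sum()),s and (s[0],s[2],s[1].sum()))
    no=np.zeros((420,560),bool)
    pf,e=fit(fw_sets,[(c,b[1],no)],[568,86],[6,6]); print('fw',pf,e)
    ig=cv2.dilate((b[1]|(hullmask(c,fw_sets(pf))>0)).astype(np.uint8),np.ones((3,3)))>0
    ps,e2=fit(st_sets,[(c,s[1],ig)],[584,72,2.137],[6,6,.05]); print('st',ps,e2,'off',pf-ps[:2])
    big=im.copy()
    c0=proj(c,[584,50,38])[0]; x0,y0=int(c0[0])-70,int(c0[1])-55
    k=5; cr=cv2.resize(im[y0:y0+110,x0:x0+140],None,fx=k,fy=k,interpolation=cv2.INTER_CUBIC)
    for X,col in [(circ(*pf,60,30),(0,255,0)),(circ(ps[0],ps[1],38,42),(0,255,255)),(st_sets(ps)[0][1::2][[0,1,3,2]],(255,100,0))]:
        q=((proj(c,X)+.5-[x0,y0])*k).astype(int); cv2.polylines(cr,[q.reshape(-1,1,2)],True,col,1)
    out.append(cv2.resize(cr,(400,314)) if 0 else cr)
    cv2.imwrite(f'pics/{c}_fit.png',cr)
cv2.imwrite('pics/fit.png',cv2.resize(np.vstack(out),(700*600//1100*1,600)) )
E
```

```text
top (np.float64(1.5166745761137952), 0.63, np.int64(660)) (np.float64(3.4425822371429957), 0.89, np.int64(4399))
fw [569.53  87.47] 49.83529411764705
st [580.6   77.19   2.1 ] 121.53333333333333 off [-11.08  10.28]
scene (np.float64(1.9854735113787525), 0.63, np.int64(978)) (np.float64(18.88693952450894), 0.72, np.int64(6079))
fw [567.3   84.96] 35.1764705882353
st [579.51  75.37   2.08] 287.3921568627451 off [-12.2    9.59]
```

View pics/top_fit.png

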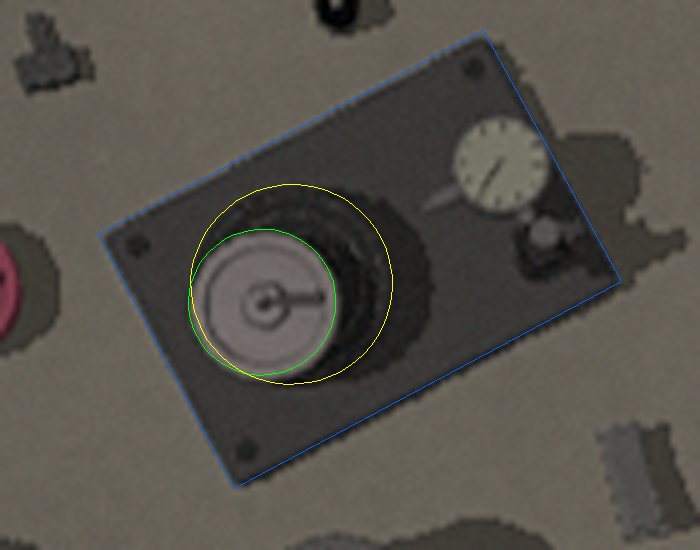

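View pics/scene_fit.png

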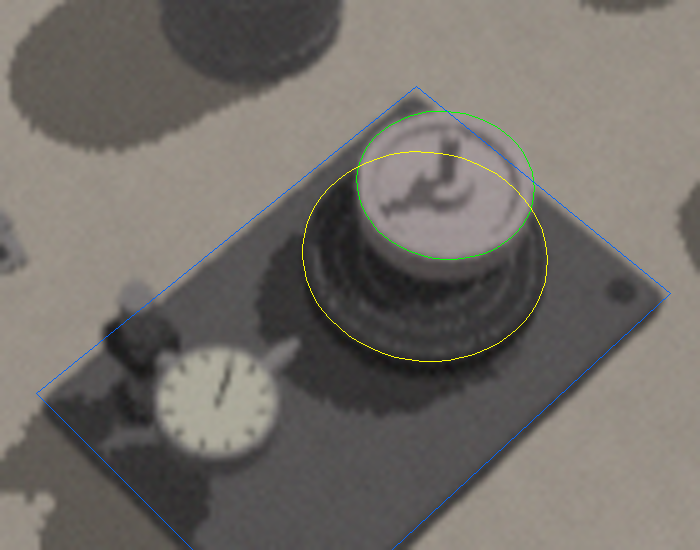

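The crops confirm the silver flywheel on the smaller grey stand. Plate outline and flywheel circle fit well, but the platter circle is hard to judge in the dark, so I'll stretch the contrast.

```bash
python3 - <<'E'
from h import *
out=[]
for c,ps in [('top',(580.6,77.2)),('scene',(579.5,75.4))]:
    im=cv2.imread(f'pics/{c}0.png')
    c0=proj(c,[ps[0],ps[1],38])[0]; x0,y0=int(c0[0])-33,int(c0[1])-37
    k=8; cr=cv2.resize(im[y0:y0+75,x0:x0+50+16],None,fx=k,fy=k,interpolation=cv2.INTER_CUBIC)[:, :400+128]
    cr=np.clip((cr.astype(float)-15)*3.6,0,255).astype(np.uint8)
    q=((proj(c,circ(*ps,38,42))+.5-[x0,y0])*k).astype(int)
    for a in q[::3]: cv2.circle(cr,tuple(map(int,a)),1,(0,255,255),-1)
    q=((proj(c,circ(*ps,38,.1))+.5-[x0,y0])*k).astype(int); cv2.circle(cr,tuple(map(int,q[0])),3,(0,0,255),-1)
    out.append(cv2.resize(cr,(400,455)))
cv2.imwrite('pics/enh.png',np.hstack(out))
E
```

```text
(no output)
```

View pics/enh.png

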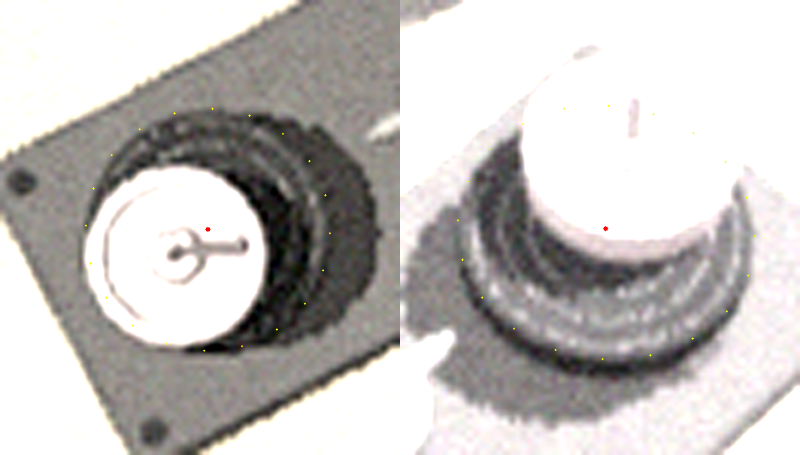

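The platter fit holds in both views. The flywheel is near (568.4, 86.2) and the platter near (580, 76.3), so the push is about 15 mm along (0.76, -0.65). I'll push with both fingertips about 36 mm apart, straddling the rim like a V.

```bash
python3 -m pendant '[{"claw":0.15,"x":0.57,"y":-0.81,"az":-0.4},{"claw":0.15,"x":0.57,"y":-0.81,"az":-0.4},{"claw":0.15,"x":0.57,"y":-0.81,"az":-0.4},{"claw":0.15,"x":0.57,"y":-0.81,"az":-0.4},{"claw":0.15,"x":0.57,"y":-0.81,"az":-0.4},{"claw":0.15,"x":0.57,"y":-0.81,"az":-0.4},{"claw":0.15,"x":0.57,"y":-0.81,"az":-0.4},{"claw":0.15,"x":0.57,"y":-0.81,"az":-0.4}]' 20
```

```text
invalid input at $[0]: expected keys claw, x, y, z, ax, ay, az
```

```bash
python3 -m pendant '[{"claw":0.15,"x":0.57,"y":-0.81,"z":0,"ax":0,"ay":0,"az":-0.4},{"claw":0.15,"x":0.57,"y":-0.81,"z":0,"ax":0,"ay":0,"az":-0.4},{"claw":0.15,"x":0.57,"y":-0.81,"z":0,"ax":0,"ay":0,"az":-0.4},{"claw":0.15,"x":0.57,"y":-0.81,"z":0,"ax":0,"ay":0,"az":-0.4},{"claw":0.15,"x":0.57,"y":-0.81,"z":0,"ax":0,"ay":0,"az":-0.4},{"claw":0.15,"x":0.57,"y":-0.81,"z":0,"ax":0,"ay":0,"az":-0.4},{"claw":0.15,"x":0.57,"y":-0.81,"z":0,"ax":0,"ay":0,"az":-0.4},{"claw":0.15,"x":0.57,"y":-0.81,"z":0,"ax":0,"ay":0,"az":-0.4}]' 20
```

```text
clock: 2.2
ee_pos: [444.7, 236.9, 214.0]
ee_rot: [1.097, 2.943, 0.001]
force: [-0.1, 1.0, 0.5]
gripper_width: 36.2
grasp_force: 0.0
```

```bash
python3 -m pendant '[{"claw":0.15,"x":0.45,"y":-0.63,"z":0,"ax":0,"ay":0,"az":0},{"claw":0.15,"x":0.45,"y":-0.63,"z":0,"ax":0,"ay":0,"az":0},{"claw":0.15,"x":0.4,"y":-0.58,"z":0,"ax":0,"ay":0,"az":0},{"claw":0.15,"x":0,"y":0,"z":-0.8,"ax":0,"ay":0,"az":0},{"claw":0.15,"x":0,"y":0,"z":-0.8,"ax":0,"ay":0,"az":0},{"claw":0.15,"x":0,"y":0,"z":-0.3,"ax":0,"ay":0,"az":0},{"claw":0.15,"x":0,"y":0,"z":0,"ax":0,"ay":0,"az":0},{"claw":0.15,"x":0,"y":0,"z":0,"ax":0,"ay":0,"az":0}]'
```

```text
clock: 3.2
ee_pos: [523.4, 128.4, 101.8]
ee_rot: [1.093, 2.942, 0.002]
force: [0.5, 0.1, -0.1]
gripper_width: 36.2
grasp_force: 0.0
```

```bash
python3 -m pendant '[{"claw":0.15,"x":0,"y":-0.06,"z":-0.4,"ax":0,"ay":0,"az":0},{"claw":0.15,"x":0,"y":0,"z":-0.3,"ax":0,"ay":0,"az":0},{"claw":0.15,"x":0,"y":0,"z":-0.1,"ax":0,"ay":0,"az":0},{"claw":0.15,"x":0,"y":0,"z":0,"ax":0,"ay":0,"az":0},{"claw":0.15,"x":0,"y":0,"z":0,"ax":0,"ay":0,"az":0}]'
python3 - <<'E'
from h import *
out=[]
for c in ['top','scene']:
    im=get_image(c);c0=proj(c,[560,95,50])[0];x0,y0=int(c0[0])-40,int(c0[1])-45
    cr=cv2.resize(im[y0:y0+90,x0:x0+80],None,fx=5,fy=5,interpolation=cv2.INTER_CUBIC)
    out.append(np.clip(cr*1.8,0,255).astype(np.uint8))
cv2.imwrite('pics/app.png',np.hstack(out))
E
```

```text
clock: 3.82
ee_pos: [522.4, 124.7, 52.4]
ee_rot: [1.094, 2.944, 0.001]
force: [-0.1, 0.3, -0.3]
gripper_width: 36.5
grasp_force: 0.0
```

View pics/app.png

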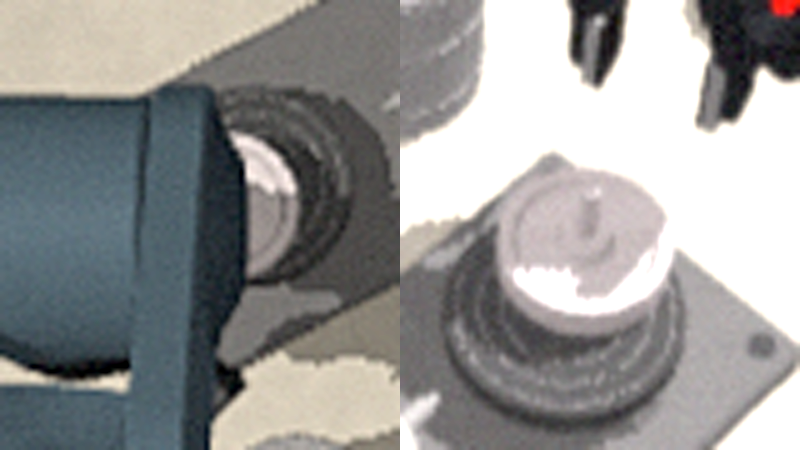

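The top view is mostly blocked by the wrist. The scene view shows both fingertips, at about (595,60) and (715,105) in the crop, lined up behind the rim and still clear of it. I'll move in slowly.

```bash
python3 -m pendant '[{"claw":0.15,"x":0.03,"y":-0.025,"z":0,"ax":0,"ay":0,"az":0},{"claw":0.15,"x":0.03,"y":-0.025,"z":0,"ax":0,"ay":0,"az":0},{"claw":0.15,"x":0.03,"y":-0.025,"z":0,"ax":0,"ay":0,"az":0},{"claw":0.15,"x":0.03,"y":-0.025,"z":0,"ax":0,"ay":0,"az":0},{"claw":0.15,"x":0.03,"y":-0.025,"z":0,"ax":0,"ay":0,"az":0},{"claw":0.15,"x":0.03,"y":-0.025,"z":0,"ax":0,"ay":0,"az":0},{"claw":0.15,"x":0.03,"y":-0.025,"z":0,"ax":0,"ay":0,"az":0},{"claw":0.15,"x":0,"y":0,"z":0,"ax":0,"ay":0,"az":0}]'
```

```text
clock: 4.92
ee_pos: [534.5, 113.9, 51.6]
ee_rot: [1.095, 2.945, 0.0]
force: [0.6, 0.9, 0.3]
gripper_width: 36.2
grasp_force: 0.0
```

```bash
python3 -m pendant '[{"claw":0.15,"x":0.013,"y":-0.011,"z":0,"ax":0,"ay":0,"az":0},{"claw":0.15,"x":0.013,"y":-0.011,"z":0,"ax":0,"ay":0,"az":0},{"claw":0.15,"x":0.013,"y":-0.011,"z":0,"ax":0,"ay":0,"az":0},{"claw":0.15,"x":0.013,"y":-0.011,"z":0,"ax":0,"ay":0,"az":0},{"claw":0.15,"x":0.013,"y":-0.011,"z":0,"ax":0,"ay":0,"az":0},{"claw":0.15,"x":0.013,"y":-0.011,"z":0,"ax":0,"ay":0,"az":0},{"claw":0.15,"x":0.013,"y":-0.011,"z":0,"ax":0,"ay":0,"az":0},{"claw":0.15,"x":0.013,"y":-0.011,"z":0,"ax":0,"ay":0,"az":0}]'
```

```text
clock: 5.92
ee_pos: [540.6, 108.7, 51.6]
ee_rot: [1.094, 2.945, -0.0]
force: [0.1, 0.8, 0.8]
gripper_width: 36.2
grasp_force: 0.0
```

```bash
python3 - <<'E'
from h import *
np.set_printoptions(precision=2,suppress=True)
c='scene';im=get_image(c);cv2.imwrite('pics/s1.png',im)
b=pick('flywheel',c,np.array([570,84]),55)
print(fit(fw_sets,[(c,b[1],np.zeros((420,560),bool))],[568,86],[6,6]),b[2],b[1].sum())
print(pinpoint('flywheel',c)[:3])
E
```

```text
(array([566.79,  84.47]), np.float64(42.14509803921568)) 0.63 1002
[{'uv': [389.5, 235.1], 'score': 0.91}, {'uv': [318.3, 238.6], 'score': 0.8}, {'uv': [363.5, 181.5], 'score': 0.7}]
```

```bash
python3 -m pendant '[{"claw":0.15,"x":0.013,"y":-0.011,"z":0,"ax":0,"ay":0,"az":0},{"claw":0.15,"x":0.013,"y":-0.011,"z":0,"ax":0,"ay":0,"az":0},{"claw":0.15,"x":0.013,"y":-0.011,"z":0,"ax":0,"ay":0,"az":0},{"claw":0.15,"x":0.013,"y":-0.011,"z":0,"ax":0,"ay":0,"az":0},{"claw":0.15,"x":0.013,"y":-0.011,"z":0,"ax":0,"ay":0,"az":0},{"claw":0.15,"x":0.013,"y":-0.011,"z":0,"ax":0,"ay":0,"az":0},{"claw":0.15,"x":0.013,"y":-0.011,"z":0,"ax":0,"ay":0,"az":0},{"claw":0.15,"x":0,"y":0,"z":0,"ax":0,"ay":0,"az":0}]'; cat > m.py <<'E'
from h import *
import sys
np.set_printoptions(precision=2,suppress=True)
c='scene';im=get_image(c);cv2.imwrite(sys.argv[1],im)
b=pick('flywheel',c,np.array([575,80]),55)
x,e=fit(fw_sets,[(c,b[1],np.zeros((420,560),bool))],[572,82],[6,6])
print('scene',x,e,b[1].sum(),'to go',np.array([579.5,75.4])-x)
E
python3 m.py pics/s2.png
```

```text
clock: 7.08
ee_pos: [546.1, 104.1, 51.6]
ee_rot: [1.094, 2.945, 0.0]
force: [0.4, -0.2, -1.2]
gripper_width: 36.1
grasp_force: 0.0
scene [568.16  84.68] 33.17254901960784 974 to go [11.34 -9.28]
```

```bash
python3 -m pendant '[{"claw":0.15,"x":0.013,"y":-0.011,"z":0,"ax":0,"ay":0,"az":0},{"claw":0.15,"x":0.013,"y":-0.011,"z":0,"ax":0,"ay":0,"az":0},{"claw":0.15,"x":0.013,"y":-0.011,"z":0,"ax":0,"ay":0,"az":0},{"claw":0.15,"x":0.013,"y":-0.011,"z":0,"ax":0,"ay":0,"az":0},{"claw":0.15,"x":0.013,"y":-0.011,"z":0,"ax":0,"ay":0,"az":0},{"claw":0.15,"x":0.013,"y":-0.011,"z":0,"ax":0,"ay":0,"az":0},{"claw":0.15,"x":0.013,"y":-0.011,"z":0,"ax":0,"ay":0,"az":0},{"claw":0.15,"x":0,"y":0,"z":0,"ax":0,"ay":0,"az":0}]'; python3 m.py pics/s3.png
```

```text
clock: 8.18
ee_pos: [551.5, 99.5, 51.6]
ee_rot: [1.094, 2.945, -0.0]
force: [-0.1, -0.0, -0.3]
gripper_width: 36.3
grasp_force: 0.0
scene [567.85  84.45] 53.788235294117655 947 to go [11.65 -9.05]
```

```bash
python3 - <<'E'
import cv2,numpy as np
a=[cv2.resize(cv2.imread(f)[190:290,270:370],(400,400),interpolation=cv2.INTER_CUBIC) for f in('pics/s1.png','pics/s3.png')]
cv2.imwrite('pics/c3.png',np.clip(np.hstack(a)*1.5,0,255))
E
```

```text
[ WARN:0@0.032] global loadsave.cpp:1063 imwrite_ Unsupported depth image for selected encoder is fallbacked to CV_8U.
```

View pics/c3.png

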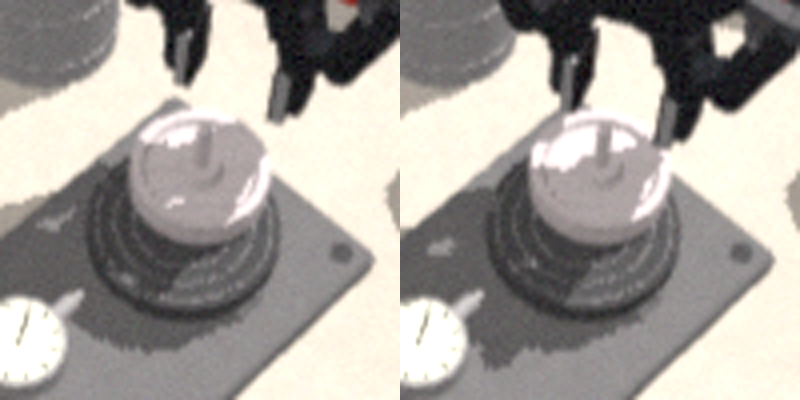

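On the right (now), the fingertips at (568,100) and (663,140) are just arriving at the rim, and the flywheel hasn't moved yet. I'll carry on.

```bash
python3 -m pendant '[{"claw":0.15,"x":0.013,"y":-0.011,"z":0,"ax":0,"ay":0,"az":0},{"claw":0.15,"x":0.013,"y":-0.011,"z":0,"ax":0,"ay":0,"az":0},{"claw":0.15,"x":0.013,"y":-0.011,"z":0,"ax":0,"ay":0,"az":0},{"claw":0.15,"x":0.013,"y":-0.011,"z":0,"ax":0,"ay":0,"az":0},{"claw":0.15,"x":0.013,"y":-0.011,"z":0,"ax":0,"ay":0,"az":0},{"claw":0.15,"x":0.013,"y":-0.011,"z":0,"ax":0,"ay":0,"az":0},{"claw":0.15,"x":0.013,"y":-0.011,"z":0,"ax":0,"ay":0,"az":0},{"claw":0.15,"x":0,"y":0,"z":0,"ax":0,"ay":0,"az":0}]'; python3 m.py pics/s4.png
```

```text
clock: 9.28
ee_pos: [557.0, 94.9, 51.6]
ee_rot: [1.094, 2.945, 0.0]
force: [0.3, -1.3, -0.3]
gripper_width: 36.1
grasp_force: 0.0
scene [567.91  85.35] 82.04705882352941 905 to go [11.59 -9.95]
```

```bash
python3 - <<'E'
import cv2,numpy as np
a=[cv2.resize(cv2.imread(f)[200:270,280:350],(400,400),interpolation=cv2.INTER_CUBIC) for f in('pics/s3.png','pics/s4.png')]
cv2.imwrite('pics/c4.png',np.clip(np.hstack(a)*1.3,0,255).astype(np.uint8))
from h import *
print(proj('scene',[[567,85,60],[557,95,41],[557,95,60]]))
E
```

```text
[[319.55654358 231.05212504]
 [322.60406796 231.19239204]
 [323.42863137 225.10676469]]
```

View pics/c4.png

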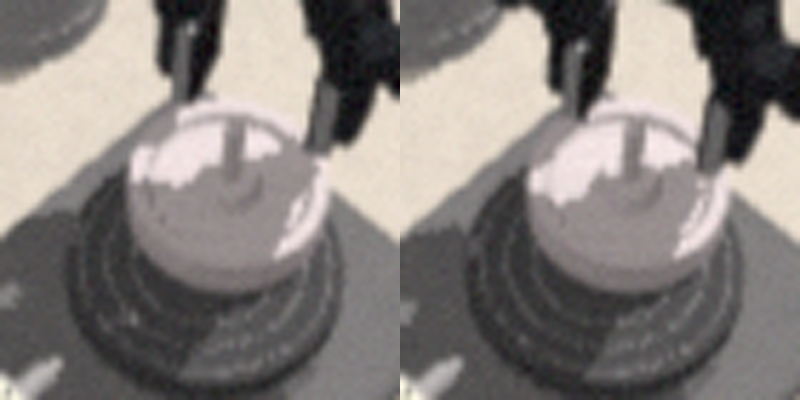

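```bash
python3 - <<'E'
from h import *
from scipy.spatial.transform import Rotation as Ro
s=status.get_state(); R=Ro.from_rotvec(s['ee_rot']).as_matrix(); p=np.array(s['ee_pos'])
print(s['force'],s['torque'],R.round(2).tolist(),p)
for y in(-18,18):
  for x in(-11,0,11):
    for dz in (11,2,-8):
      q=p+R@[x,y,dz]; print(y,x,round(q[2],1),q[:2].round(1),proj('scene',q)[0].round(1), 'dist fw',np.hypot(*(q[:2]-[567.9,85.3])).round(1))
E
```

```text
[ 0.31111723  0.59481542 -0.65032047] [0.00534934 0.00930365 0.04253071] [[-0.76, 0.65, -0.0], [0.65, 0.76, 0.0], [0.0, -0.0, -1.0]] [556.91386457  94.91846883  51.57802285]
-18 -11 40.6 [553.5  74.1] [310.5 232.2] dist fw 18.2
-18 -11 49.6 [553.5  74.1] [310.8 229.3] dist fw 18.2
-18 -11 59.6 [553.5  74.1] [311.1 226.1] dist fw 18.2
-18 0 40.6 [545.2  81.3] [313.1 227.5] dist fw 23.1
-18 0 49.6 [545.2  81.3] [313.4 224.6] dist fw 23.1
-18 0 59.6 [545.2  81.3] [313.7 221.4] dist fw 23.1
-18 11 40.6 [536.8  88.5] [315.7 222.9] dist fw 31.2
-18 11 49.6 [536.8  88.5] [316. 220.] dist fw 31.2
-18 11 59.6 [536.8  88.5] [316.3 216.7] dist fw 31.2
18 -11 40.6 [577.  101.4] [329.6 240. ] dist fw 18.5
18 -11 49.6 [577.  101.4] [330.  237.2] dist fw 18.5
18 -11 59.6 [577.  101.4] [330.6 234. ] dist fw 18.5
18 0 40.6 [568.7 108.6] [332.1 235.2] dist fw 23.3
18 0 49.6 [568.7 108.6] [332.5 232.3] dist fw 23.3
18 0 59.6 [568.7 108.5] [333.1 229.1] dist fw 23.3
18 11 40.6 [560.3 115.7] [334.5 230.4] dist fw 31.4
18 11 49.6 [560.3 115.7] [335.  227.6] dist fw 31.4
18 11 59.6 [560.3 115.7] [335.6 224.3] dist fw 31.4
```

Right panel: the right fingertip, at crop (710,172), overlies the disc's top face and the force is zero. So with the jaws partly open, the tips are higher than the nominal 11 mm below the TCP and are passing over the rim. I'll back off, lower, and check with an overlay.

```bash
python3 -m pendant '[{"claw":0.15,"x":-0.1,"y":0.083,"z":0,"ax":0,"ay":0,"az":0},{"claw":0.15,"x":-0.1,"y":0.083,"z":0,"ax":0,"ay":0,"az":0},{"claw":0.15,"x":-0.1,"y":0.083,"z":0,"ax":0,"ay":0,"az":0},{"claw":0.15,"x":-0.1,"y":0.083,"z":0,"ax":0,"ay":0,"az":0},{"claw":0.15,"x":-0.1,"y":0.083,"z":0,"ax":0,"ay":0,"az":0},{"claw":0.15,"x":0,"y":0,"z":0,"ax":0,"ay":0,"az":0}]'
python3 m.py pics/s5.png; python3 - <<'E'
from h import *
from scipy.spatial.transform import Rotation as Ro
im=cv2.imread('pics/s5.png')
s=status.get_state(); R=Ro.from_rotvec(s['ee_rot']).as_matrix(); p=np.array(s['ee_pos'])
x0,y0,k=270,165,6
cr=cv2.resize(im[y0:y0+100,x0:x0+110],None,fx=k,fy=k,interpolation=cv2.INTER_CUBIC)
cr=np.clip(cr*1.6,0,255).astype(np.uint8)
P=lambda X:tuple(map(int,(proj('scene',p+R@X)[0]+.5-[x0,y0])*k))
for y in(-18,18):
  for z,col in((11,(0,0,255)),(-2,(0,255,0)),(-20,(255,0,0))):
    cv2.line(cr,P([-11,y,z]),P([11,y,z]),col,1); 
    cv2.circle(cr,P([-11,y,z]),3,col,-1)
cv2.imwrite('pics/c5.png',cr)
E
```

```text
clock: 10.12
ee_pos: [526.4, 120.3, 51.5]
ee_rot: [-1.093, -2.945, 0.0]
force: [-0.0, -1.0, 0.6]
gripper_width: 36.1
grasp_force: 0.0
scene [568.03  84.41] 35.713725490196076 959 to go [11.47 -9.01]
```

View pics/c5.png

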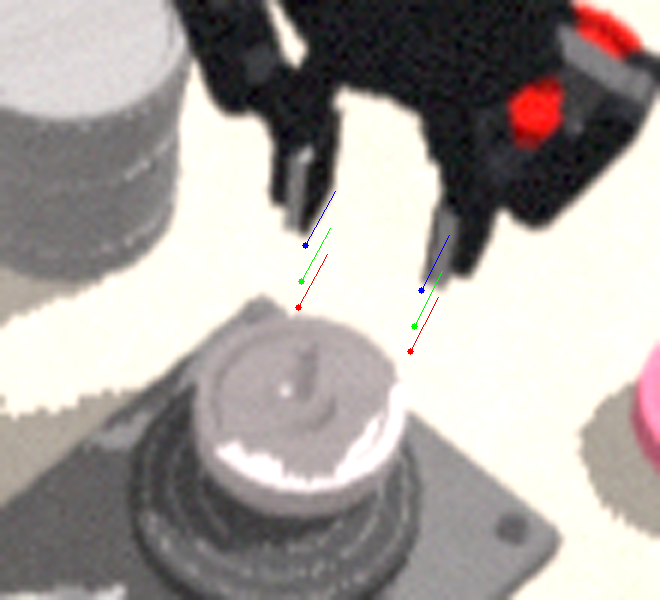

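The overlay shows the real tips (strip bottoms at (292,228) and (437,287)) sitting well above the nominal red marks, roughly 20–30 mm too high. I'll lower 20 mm here, clear of the platter, then come back in slowly while watching force and flywheel silhouette.

```bash
python3 -m pendant '[{"claw":0.15,"x":0,"y":0,"z":-0.1,"ax":0,"ay":0,"az":0},{"claw":0.15,"x":0,"y":0,"z":-0.1,"ax":0,"ay":0,"az":0},{"claw":0.15,"x":0,"y":0,"z":-0.13,"ax":0,"ay":0,"az":0},{"claw":0.15,"x":0,"y":0,"z":0,"ax":0,"ay":0,"az":0},{"claw":0.15,"x":0,"y":0,"z":0,"ax":0,"ay":0,"az":0}]'
cat > tip.py <<'E'
from h import *
from scipy.spatial.transform import Rotation as Ro
im=get_image('scene'); s=status.get_state(); R=Ro.from_rotvec(s['ee_rot']).as_matrix(); p=np.array(s['ee_pos'])
g=im.max(2); x0,x1,y0,y1=300,360,180,245
print(p.round(1)); 
for y in range(y0,y1,2): print(y,''.join('#' if v<32 else '+' if v<70 else '.' for v in g[y,x0:x1]))
for y in(-18,18): print([proj('scene',p+R@[-11,y,z])[0].round(1).tolist() for z in(11,-2,-20)])
E
python3 tip.py
```

```text
clock: 10.85
ee_pos: [527.0, 119.8, 31.8]
ee_rot: [1.094, 2.945, 0.0]
force: [0.0, 0.3, -0.8]
gripper_width: 36.2
grasp_force: 0.0
[527.1 119.8  31.9]
180 .+#############+....+#######################################
182 ..+#######++++++....+#######################################
184 ...+######++++++#++#########################################
186 ....######################################################++
188 .....###################+.....+++#####################+++...
190 ......++##+#############+...........+################+......
192 .............+##########+..............+#############+......
194 ..............+##########..............+########+####+......
196 ...............+####+###+...............#############+....+#
198 ...............+#++..+##+...............+########++++#+++###
200 ...............##+..+###..................######+++++++#####
202 ...............#++..####..................+######+##########
204 ...............#+..+###+..................+#################
206 ...................+##+...................+#########+#######
208 ...................+#+.............
[... 593 characters left out ...]
.................
228 ++..........................................................
230 ++..........................................................
232 ++..........................................................
234 ++..........................................................
236 ++..........................................................
238 +++.........................................................
240 +++.........................................................
242 ++++........................................................
244 ++++++.............................+........................
[[318.5, 222.0], [318.9, 217.9], [319.6, 212.1]]
[[336.7, 229.3], [337.5, 225.3], [338.5, 219.5]]
```

```bash
python3 -m pendant '[{"claw":0.15,"x":0.03,"y":-0.025,"z":0,"ax":0,"ay":0,"az":0},{"claw":0.15,"x":0.03,"y":-0.025,"z":0,"ax":0,"ay":0,"az":0},{"claw":0.15,"x":0.03,"y":-0.025,"z":0,"ax":0,"ay":0,"az":0},{"claw":0.15,"x":0.03,"y":-0.025,"z":0,"ax":0,"ay":0,"az":0},{"claw":0.15,"x":0.03,"y":-0.025,"z":0,"ax":0,"ay":0,"az":0},{"claw":0.15,"x":0,"y":0,"z":0,"ax":0,"ay":0,"az":0}]'
python3 -m pendant '[{"claw":0.15,"x":0.01,"y":-0.008,"z":0,"ax":0,"ay":0,"az":0},{"claw":0.15,"x":0.01,"y":-0.008,"z":0,"ax":0,"ay":0,"az":0},{"claw":0.15,"x":0.01,"y":-0.008,"z":0,"ax":0,"ay":0,"az":0}]'
python3 -m pendant '[{"claw":0.15,"x":0.01,"y":-0.008,"z":0,"ax":0,"ay":0,"az":0},{"claw":0.15,"x":0.01,"y":-0.008,"z":0,"ax":0,"ay":0,"az":0},{"claw":0.15,"x":0.01,"y":-0.008,"z":0,"ax":0,"ay":0,"az":0}]'
python3 -m pendant '[{"claw":0.15,"x":0.01,"y":-0.008,"z":0,"ax":0,"ay":0,"az":0},{"claw":0.15,"x":0.01,"y":-0.008,"z":0,"ax":0,"ay":0,"az":0},{"claw":0.15,"x":0.01,"y":-0.008,"z":0,"ax":0,"ay":0,"az":0},{"claw":0.15,"x":0,"y":0,"z":0,"ax":0,"ay":0,"az":0}]'
python3 m.py pics/s6.png
```

```text
clock: 11.65
ee_pos: [536.1, 112.2, 31.8]
ee_rot: [1.095, 2.945, 0.0]
force: [0.6, -0.4, 0.0]
gripper_width: 36.2
grasp_force: 0.0
clock: 12.02
ee_pos: [537.8, 110.8, 31.8]
ee_rot: [1.094, 2.945, 0.0]
force: [-0.9, 0.3, -0.2]
gripper_width: 36.3
grasp_force: 0.0
clock: 12.4
ee_pos: [539.6, 109.4, 31.8]
ee_rot: [1.094, 2.945, 0.0]
force: [-0.9, -0.1, -0.0]
gripper_width: 36.4
grasp_force: 0.0
clock: 12.9
ee_pos: [541.3, 108.0, 31.8]
ee_rot: [-1.094, -2.945, 0.0]
force: [0.4, -0.5, -0.0]
gripper_width: 36.4
grasp_force: 0.0
scene [566.59  84.68] 36.227450980392156 979 to go [12.91 -9.28]
```

```bash
python3 -m pendant '[{"claw":0.15,"x":0.01,"y":-0.008,"z":0,"ax":0,"ay":0,"az":0},{"claw":0.15,"x":0.01,"y":-0.008,"z":0,"ax":0,"ay":0,"az":0},{"claw":0.15,"x":0.01,"y":-0.008,"z":0,"ax":0,"ay":0,"az":0}]'
python3 -m pendant '[{"claw":0.15,"x":0.01,"y":-0.008,"z":0,"ax":0,"ay":0,"az":0},{"claw":0.15,"x":0.01,"y":-0.008,"z":0,"ax":0,"ay":0,"az":0},{"claw":0.15,"x":0.01,"y":-0.008,"z":0,"ax":0,"ay":0,"az":0}]'
python3 m.py pics/s7.png; python3 tip.py
```

```text
clock: 13.38
ee_pos: [542.8, 106.8, 31.7]
ee_rot: [-1.094, -2.944, -0.0]
force: [-2.4, 2.8, 1.4]
gripper_width: 36.1
grasp_force: 1.1
clock: 13.75
ee_pos: [544.9, 105.1, 31.7]
ee_rot: [-1.094, -2.945, 0.0]
force: [-1.3, 1.1, 0.3]
gripper_width: 36.3
grasp_force: 1.1
scene [571.    82.08] 45.4078431372549 1001 to go [ 8.5  -6.68]
[544.9 105.   31.7]
180 +++++###################################################+...
182 +++++###################################################+...
184 +######++.+##############################################+..
186 ########+...##############################################+.
188 #########+...##########################################+++++
190 #######+#+....+########################################+....
192 ####+++++++...+#########################################+...
194 ####+++++####+##########################################++..
196 ######++#############################################+++++++
198 ###################+...+++++#####################+.......+++
200 .+###+############+...........+################+.........+++
202 ........+##########+..........
[... 793 characters left out ...]
.................
228 ............................................................
230 +...........................................................
232 +...........................................................
234 +...........................................................
236 +...........................................................
238 +...........................................................
240 +...........................................................
242 ++..........................................................
244 +++.................................+.+.....................
[[313.5, 231.6], [313.9, 227.6], [314.5, 221.9]]
[[332.0, 239.2], [332.6, 235.2], [333.6, 229.6]]
```

Contact came at about 3 N, the flywheel is sliding and the geometry matches. Continuing the push.

```bash
python3 -m pendant '[{"claw":0.15,"x":0.01,"y":-0.008,"z":0,"ax":0,"ay":0,"az":0},{"claw":0.15,"x":0.01,"y":-0.008,"z":0,"ax":0,"ay":0,"az":0},{"claw":0.15,"x":0.01,"y":-0.008,"z":0,"ax":0,"ay":0,"az":0},{"claw":0.15,"x":0.01,"y":-0.008,"z":0,"ax":0,"ay":0,"az":0},{"claw":0.15,"x":0.01,"y":-0.008,"z":0,"ax":0,"ay":0,"az":0},{"claw":0.15,"x":0.01,"y":-0.008,"z":0,"ax":0,"ay":0,"az":0},{"claw":0.15,"x":0.01,"y":-0.008,"z":0,"ax":0,"ay":0,"az":0},{"claw":0.15,"x":0,"y":0,"z":0,"ax":0,"ay":0,"az":0}]'
python3 m.py pics/s8.png
```

```text
clock: 14.9
ee_pos: [549.2, 101.7, 31.8]
ee_rot: [1.094, 2.945, -0.0]
force: [-1.0, 0.5, -0.5]
gripper_width: 36.3
grasp_force: 0.9
scene [574.48  78.71] 38.858823529411765 972 to go [ 5.02 -3.31]
```

```bash
python3 -m pendant '[{"claw":0.15,"x":0.01,"y":-0.007,"z":0,"ax":0,"ay":0,"az":0},{"claw":0.15,"x":0.01,"y":-0.007,"z":0,"ax":0,"ay":0,"az":0},{"claw":0.15,"x":0.01,"y":-0.007,"z":0,"ax":0,"ay":0,"az":0},{"claw":0.15,"x":0.01,"y":-0.007,"z":0,"ax":0,"ay":0,"az":0},{"claw":0.15,"x":0.01,"y":-0.007,"z":0,"ax":0,"ay":0,"az":0},{"claw":0.15,"x":0.01,"y":-0.007,"z":0,"ax":0,"ay":0,"az":0},{"claw":0.15,"x":0.01,"y":-0.007,"z":0,"ax":0,"ay":0,"az":0},{"claw":0.15,"x":0,"y":0,"z":0,"ax":0,"ay":0,"az":0}]'
python3 m.py pics/s9.png
```

```text
clock: 16.0
ee_pos: [553.4, 98.8, 31.8]
ee_rot: [1.094, 2.945, 0.0]
force: [-1.7, 1.3, -0.0]
gripper_width: 36.4
grasp_force: 0.9
scene [579.28  75.4 ] 34.35294117647059 1011 to go [0.22 0.  ]
```

Now I'll back the fingers straight off, rise, and check from both cameras.

```bash
python3 -m pendant '[{"claw":0.15,"x":-0.02,"y":0.017,"z":0,"ax":0,"ay":0,"az":0},{"claw":0.15,"x":-0.05,"y":0.042,"z":0,"ax":0,"ay":0,"az":0},{"claw":0.15,"x":-0.2,"y":0.17,"z":0,"ax":0,"ay":0,"az":0},{"claw":0.15,"x":-0.4,"y":0.34,"z":0,"ax":0,"ay":0,"az":0},{"claw":0.15,"x":0,"y":0,"z":0.8,"ax":0,"ay":0,"az":0},{"claw":0.15,"x":0,"y":0,"z":0.9,"ax":0,"ay":0,"az":0},{"claw":0.15,"x":-0.3,"y":0.8,"z":0.3,"ax":0,"ay":0,"az":0},{"claw":0.15,"x":-0.3,"y":0.8,"z":0.3,"ax":0,"ay":0,"az":0}]'
python3 -m pendant '[{"claw":0.15,"x":-0.5,"y":0.8,"z":0.2,"ax":0,"ay":0,"az":0},{"claw":0.15,"x":-0.5,"y":0.8,"z":0,"ax":0,"ay":0,"az":0},{"claw":0.15,"x":-0.5,"y":0.8,"z":0,"ax":0,"ay":0,"az":0},{"claw":0.15,"x":-0.5,"y":0.8,"z":0,"ax":0,"ay":0,"az":0},{"claw":0.15,"x":-0.5,"y":0.8,"z":0,"ax":0,"ay":0,"az":0},{"claw":0.15,"x":-0.3,"y":0.6,"z":0,"ax":0,"ay":0,"az":0},{"claw":0.15,"x":0,"y":0,"z":0,"ax":0,"ay":0,"az":0}]'
python3 - <<'E'
from h import *
np.set_printoptions(precision=2,suppress=True)
out=[]
for c in ['top','scene']:
    im=get_image(c)
    b=pick('flywheel',c,np.array([580,76]),55); s=pick('stand',c,np.array([600,45]),20)
    pf,e=fit(fw_sets,[(c,b[1],np.zeros((420,560),bool))],[580,76],[5,5])
    ig=cv2.dilate((b[1]|(hullmask(c,fw_sets(pf))>0)).astype(np.uint8),np.ones((3,3)))>0
    ps,e2=fit(st_sets,[(c,s[1],ig)],[580,76,2.1],[5,5,.05])
    print(c,pf,e,ps,e2,'off',pf-ps[:2])
    c0=proj(c,[580,76,45])[0]; x0,y0=int(c0[0])-33,int(c0[1])-37
    cr=cv2.resize(im[y0:y0+75,x0:x0+66],(400,455),interpolation=cv2.INTER_CUBIC).astype(float)
    cr=np.clip((cr-15)*3.2,0,255).astype(np.uint8)
    for X,col in((circ(*pf,60,30),(0,200,0)),(circ(*pf,38,42),(0,0,255))):
        for q in (proj(c,X)+.5-[x0,y0])[::3]: cv2.circle(cr,tuple(map(int,q*400/66)),1,col,-1)
    out.append(cr)
cv2.imwrite('pics/fin.png',np.hstack(out))
E
```

```text
clock: 17.1
ee_pos: [476.3, 230.2, 171.1]
ee_rot: [1.096, 2.943, 0.002]
force: [0.8, 0.2, -0.3]
gripper_width: 36.2
grasp_force: 0.0
clock: 17.98
ee_pos: [306.6, 506.7, 181.5]
ee_rot: [-1.088, -2.947, 0.0]
force: [1.4, -0.6, -0.2]
gripper_width: 36.5
grasp_force: 0.0
top [580.29  78.19] 40.98039215686275 [581.2   77.11   2.1 ] 181.278431372549 off [-0.91  1.07]
scene [578.65  75.56] 43.77647058823529 [580.11  75.51   2.08] 297.81176470588235 off [-1.46  0.05]
```

View pics/fin.png

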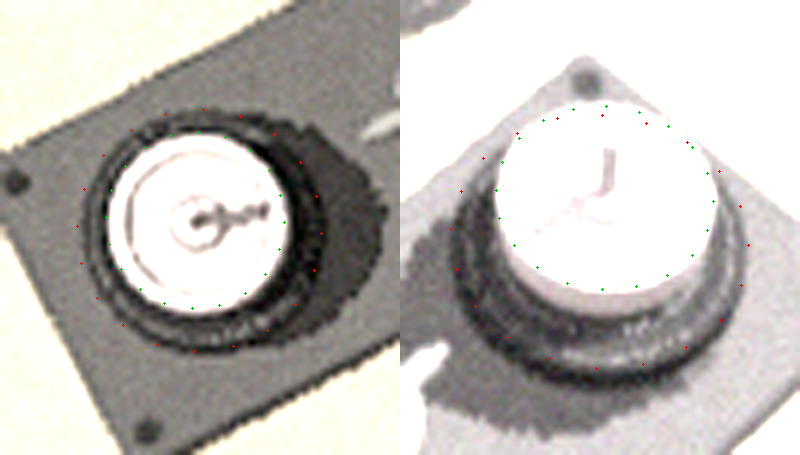

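The red platter circle, drawn concentric with the fitted flywheel, follows the platter edge in both views. The offset is about 1–1.5 mm, the flywheel is upright and the fingers are clear, so I'm handing in.

```bash
python3 -c "
from cell import ctrl
print(ctrl.job_done())"
```

```text
the job is handed in; nothing more can be done
None
```

I pushed the flywheel to within about 1.5 mm of the platter's centre by camera measurement, standing upright with the fingers withdrawn, and handed the job in at about 18 s; no verdict came back, and I did not re-measure the four loose parts.

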